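# Set the spring dividers to a marked housing and hold them there

### The job

Pick up the spring dividers with the blue sleeves, bring their points over the plank and squeeze the legs until the left point stands right over the left pencil line and the right point right over the right line, a few millimetres above the wood and not touching it. Finish still holding them there, the gap steady, so that a workmate can run up the lock nut: do not put them down or let go. Do not dig the points into the plank, and leave the pencil, the marking gauge and the try square where they are.

Things in the scene. Friction and masses are not known exactly. Their poses are not given: they have to be found in the camera images.
- grip (a point): Grasp point of the spring dividers: midway between their two blue sleeves, at mid height (8 mm above the bench at the start, lying flat). x points to the needle points along the axis of symmetry of the open tool, y to the left leg, z up. Each sleeve: 48 mm long, 16 mm tall, 9 mm wide. Width over both at their middle = 9 mm + 0.594 x gap of the points: 42 mm open, 21 to 35 mm at the gaps wanted.
- point_left (a point): Tip of the left needle point of the dividers, at the tool's mid height, 8 mm above its underside. Squeezed evenly, the points stay symmetrical and about 64 mm ahead of the middle of the sleeves. The needles are 5 mm thick at the root and 27 mm long.
- point_right (a point): The tip of the right needle point, likewise.
- leg_right (a joint): How far the legs are squeezed, rad: 0 = open (56 mm between the points), 0.30 at most. Gap = 320 mm x sin(0.1759 - value/2): 40 mm at 0.10, 32 at 0.15, 20 at 0.227. The bow spring opens the legs again when let go; squeezing the sleeves at their middle takes about 4 N to begin, 7 N at 40 mm gap, 11 N at 20 mm.
- line_left: Left of two dark pencil lines square across the plank's top, 63 mm long, 2 mm wide; origin at its middle, on the wood. x runs along the line away from the robot, y across it to the left, z up. The two lines are parallel, 20 to 44 mm apart, and run from the plank's near edge to its far edge.
- line_right: The right pencil line, likewise.
- board: Reddish plank lying across the bench, fixed to it: 420 mm long, 65 mm wide, 49 mm thick, one long edge towards the robot. Origin at the middle of its underside; y along its length to the left, x away from the robot.
- pencil_0: Red pencil, 171 mm long, 8 mm thick, loose on the bench in front of the plank; origin at the middle of its underside. Leave it.
- marking_gauge: Wooden marking gauge, 220 mm long, 60 mm wide, 73 mm tall, loose behind the plank; origin under its middle. Leave it.
- try_square: Try square, 204 x 100 mm, 19 mm tall, loose in front of the plank on the left; origin under its middle. Leave it.
- dividers: Left leg and bow of the dividers, carrying the right leg; origin at the tool's underside, 8 mm below point grip. Two steel legs in a V, 160 mm from fulcrum to points (sleeves' middle 95 mm), points away from the robot; round bow spring and stub behind, ending 135 mm behind point grip; thin screw with slack brass nut 54 mm behind it. About 0.125 kg, balanced within 10 mm of point grip.

How it is judged:
By the outcome, as a careful person would: the job done as asked, in the order asked, and still so for the second after the job is handed in, while the arm keeps its last pose, push and grip.
It also fails if it takes over 48 s, if anything falls off the work surface, if the arm or the gripper's body presses on something with over 40 N, if the wrist force passes 120 N, or if a joint passes its speed limit or range.

### The arm

A 7-joint arm with a two-finger parallel gripper is mounted at the origin on a cart in front of the work surface, level with it; the furniture and walls round the work are solid. World frame = base frame: x ahead of the robot, y to its left, z up, the work surface at z = 0. Lengths are in m, angles in rad, forces in N, time in s.
With the tool pointing down it reaches from about 0.4 to 0.85 m from the base axis. Payload 10.4 kg.
Tool frame: the origin (TCP) lies between the finger pads; the fingertips stand 22 mm ahead of it and the grasp point (between the pads) lies 3 mm ahead of it; z points along the fingers, y is the line along which they close (so a half turn about z gives the same grasp; the last joint's range is limited). The gripper opens to 85 mm and grips with 20 to 120 N. Pads are 22 mm wide; open, the fingers measure 114 mm over their backs; the gripper's body (76 mm by 85 mm) begins 54 mm behind the grasp point. The pads swing forward as they close: fully open they stand 13 mm farther back than shut.
Start: joints at [-1.14, 0.332, -0.065, 1.46, 0.022, 1.35, -0.088], TCP at [0.274, 0.562, 0.253] pointing down, gripper open.
Joint ranges: [-2.6, 2.6], [-0.5, 2.12], [-1.47, 1.34], [0.16, 2.42], [-1.27, 4.41], [0.06, 2.06], [-2.6, 2.6]. Speed limits (rad/s): [2.22, 2.22, 2.79, 2.79, 3.14, 3.14, 3.14].

### API

Orientations are given as a unit quaternion [x, y, z, w].
In Python, from workcell import manip, camera, ticket, boxes_of, outline_of gives the robot as it stands.
- The arm moves only by the tool carry_out, never from a script. Its argument "deltas" is a list of rows, each a list of 5 numbers: the shift along the tool's x, y, z as a fraction of full scale, then the turn about the tool's z as a fraction of full scale, then the opening, from -1 (shut) to 1 (fully open), so that 0 is half open. In form: [[tx, ty, tz, spin, gripper], ...]. A call has 1 to 20 rows; each row is the pose to reach, as a shift and turn from the pose commanded when the call began, along the tool's axes at that moment; what a row does not reach only later rows make up. Full scale, the value 1, is 150 mm for a shift and 30 degrees for a turn. A row lasts 1/8 s, in which the tool goes at most 62.5 mm and 10.7 degrees, less where a joint would pass 70% of its speed; a pose out of reach is approached as far as the arm can. A call with a number of a shift or a turn outside -1 to 1 is refused whole. A call with a gripper value outside its range is refused whole. The fingers move at their own pace and stop on an object; "force" is the grip in N (left out, the last holds). Time passes only in rows, so rows that repeat a pose let the fingers close. It gives the time, the measured TCP pose, the force, the opening and the grip force at its end, in the units of the state.
- manip.get_obs(): the state, without advancing time (a new reading comes with each control period).
- camera(name): name is "scene" or "top" or "wrist"; returns a dict with "img" (400x640x3 uint8, red, green, blue), "depth" (400x640 float32, m along the optical axis (not along the pixel's ray), 0 where there is no reading), "vertical_fov" (degrees; the focal length in pixels is half the picture's height over the tangent of half this angle, whatever the lens; pixels are square), "cx", "cy" (the principal point, pixels), "R" (3x3) and "t" (3): a world point X has camera coordinates R X + t. Camera axes: x right, y down, z forward; pixel columns grow to the right and rows downward; lengths in m; the calibration is good to about 2 mm. The wrist camera is an equidistant fisheye: a pixel r from the principal point sees the ray r / f radians off the axis. A picture is of the moment at which its call begins.
- ticket.hand_in(): hands the job in; it is judged then, once.
Trained networks look in a picture, given as the dict that the camera call returned (one of the last four; its "shot" number tells which), for a name from the list of things; names that differ only in an ending like _2 or _b are one class to them, and where a whole thing is asked for, a point or a joint stands for the part that bears it (a point fixed in the world has none). Each returns a list of dicts, best first, with "conf" (0 to 1); they miss things now and then, are a little off and sometimes report something else, mostly with a low value. They report only what shows in the picture. A call takes as long as a camera call.
- boxes_of(query, picture): "position" ([x, y, z] in m, in world coordinates, good to about 4 mm: the middle of the surface that is visible of it).
- outline_of(query, picture): "region" (400x640 bool, what is visible of it).
The state is a dict: "clock": time; "joint_pos": joint angles; "joint_velocities": joint speeds; "tau": joint torques, N m; "position": TCP position; "ee_rot": TCP orientation; "ft_force": force on the tool from outside, world axes, zero at the start; "torque": the same for the moment, N m; "grip_width": opening from 0.0 (shut) to 1.0 (fully open); "grasp_force": force on a finger pad.
Only numpy, scipy, OpenCV 4.12 (cv2) and the standard library are available. Lean on these libraries where they do the work, as an engineer would, in place of code of your own. Each camera call takes 0.05 s, during which the arm holds its last target. There are 200 camera calls.

## Working session

There is one attempt and no reset: what is moved stays moved. The work goes in short steps, Python scripts to look and compute and a tool call to move; the robot and the scene stay as the last step left them, time stands still between calls to the robot, and variables do not carry over. Pictures are saved under pics/ and viewed, at most 10 in all, crops included, and the job is handed in when it is done.

Besides the shell and the picture viewer there is one more tool, called after "Request:" as a command line: name --pt "numbers of a row" for each row, then --argument value for the rest. carry_out: Moves the arm, as the interface text tells. Its arguments: {"type":"object","properties":{"deltas":{"type":"array","items":{"type":"array","items":{"type":"number"}}},"force":{"type":"number"}},"required":["deltas"]}

```bash
mkdir -p pics
cat > h.py <<'E'
import numpy as np, cv2
from workcell import manip, camera, ticket, boxes_of, outline_of
def f_of(c): return 200/np.tan(np.radians(c["vertical_fov"])/2)
def world(c,u,v,z=None,fish=False):
    f=f_of(c); R=np.array(c["R"]);t=np.array(c["t"])
    x=(u-c["cx"]);y=(v-c["cy"])
    if fish:
        r=np.hypot(x,y)+1e-9; th=r/f; d=np.array([x/r*np.sin(th),y/r*np.sin(th),np.cos(th)])
    else: d=np.array([x/f,y/f,1.])
    o=-R.T@t; d=R.T@d
    if z is None:
        D=c["depth"][int(round(v)),int(round(u))]; return o+d*D/(R[2]@d)
    return o+d*(z-o[2])/d[2]
def save(c,n,crop=None,s=1):
    im=cv2.cvtColor(c["img"],cv2.COLOR_RGB2BGR)
    if crop: a,b,w,h=crop; im=im[b:b+h,a:a+w]
    cv2.imwrite("pics/"+n,cv2.resize(im,None,fx=s,fy=s))
E
python3 - <<'E'
from h import *
np.set_printoptions(precision=4,suppress=True)
c=camera("top"); save(c,"top.png")
print(c["cx"],c["cy"],f_of(c),c["t"],c["R"])
for q in ["grip","point_left","point_right","line_left","line_right","board","pencil_0","dividers","leg_right","try_square","marking_gauge"]:
    print(q,[(np.array(b["position"]),round(b["conf"],2)) for b in boxes_of(q,c)[:3]])
print(manip.get_obs())
E
```

```text
321.42814683163215 195.15835776757987 396.1105579483624 [0.1828 0.5834 0.9248] [[ 0.003  -0.9999  0.0134]
 [-0.9953 -0.0043 -0.0963]
 [ 0.0963 -0.0131 -0.9953]]
grip [(array([ 0.6475, -0.1062,  0.0125]), 0.85)]
point_left [(array([ 0.6401, -0.1112,  0.0134]), 0.59)]
point_right [(array([ 0.6642, -0.124 ,  0.0089]), 0.5)]
line_left []
line_right [(array([0.6947, 0.3344, 0.0374]), 0.72), (array([0.6028, 0.3107, 0.046 ]), 0.2)]
board [(array([0.6051, 0.3098, 0.0455]), 0.69)]
pencil_0 [(array([0.4323, 0.2387, 0.0081]), 0.75)]
dividers [(array([ 0.6417, -0.1091,  0.0106]), 0.73), (array([0.6969, 0.3343, 0.0351]), 0.54)]
leg_right [(array([ 0.664 , -0.1188,  0.0077]), 0.5)]
try_square [(array([0.408 , 0.4788, 0.0083]), 0.87)]
marking_gauge [(array([0.6942, 0.3345, 0.0373]), 0.7)]
{'clock': 0.6, 'joint_pos': array([-1.1396,  0.3322, -0.0647,  1.4601,  0.0216,  1.3499, -0.0885]), 'joint_velocities': array([-0.0016, -0.0001,  0.0002, -0.0006, -0.0005, -0.0005,  0.0004]), 'tau': array([ -0.0005, -62.4943,   0.0492, -39.1691,   0.0165,   0.002 ,
         0.    ]), 'position': array([0.274 , 0.5618, 0.2534]), 'ee_rot': array([ 0.225 ,  0.9744,  0.    , -0.    ]), 'ft_force': array([-0.252 , -0.431 , -0.4851]), 'torque': array([-0.0137, -0.0455, -0.0031]), 'grasp_force': 0.0, 'grip_width': 0.9991356571817985}
```

View pics/top.png

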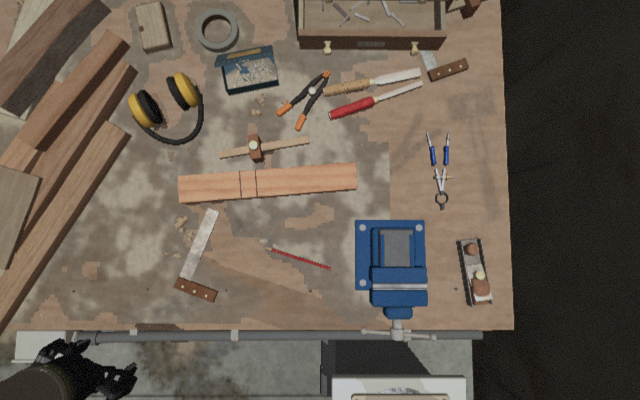

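The dividers lie at about (440,165), points up at (428,132) and (450,134), with sleeves at (432,156) and (447,156). The two pencil lines cross the plank at about (240,184) and (256,183). I'll measure them by color and look at an enlarged crop.

Run:
```python
from h import *
np.set_printoptions(precision=4,suppress=True)
c=camera("top")
a=cv2.resize(c["img"][160:208,225:275],None,fx=8,fy=8,interpolation=cv2.INTER_CUBIC)
b=cv2.resize(c["img"][124:212,412:468],None,fx=6,fy=6,interpolation=cv2.INTER_CUBIC)
h=max(a.shape[0],b.shape[0]);o=np.zeros((h,a.shape[1]+b.shape[1],3),np.uint8)
o[:a.shape[0],:a.shape[1]]=a;o[:b.shape[0],a.shape[1]:]=b
cv2.imwrite("pics/c1.png",o[...,::-1])
im=c["img"].astype(int); m=((im[...,2]-im[...,0]>50)&(im[...,2]>90)).astype(np.uint8)
m[:,:415]=0;m[:,465:]=0;m[:120]=0;m[210:]=0
n,l,s,ce=cv2.connectedComponentsWithStats(m)
for i in range(1,n):
  if s[i,4]>8: print(s[i],ce[i],world(c,*ce[i],z=0.014))
for n_,(u,v) in dict(pl=(428,132),pr=(450,134),nut=(442,178),end=(441,207)).items(): print(n_,world(c,u,v,z=0.008))
g=c["img"].astype(int).sum(2)
for v in range(172,198,3): print(v,g[v,234:262])
for u in (190,230,340):
  col=c["depth"][150:215,u]; print(u,[round(world(c,u,v)[2]*1000) for v in range(160,210,3)])
print(world(c,240,184,z=.049),world(c,256,183,z=.049))
```

```text
[431 146   5  19  53] [432.8491 154.9811] [ 0.6848 -0.0901  0.014 ]
[445 146   3  18  50] [446.08 155.04] [ 0.6849 -0.1229  0.014 ]
pl [ 0.7442 -0.0811  0.008 ]
pr [ 0.7395 -0.1362  0.008 ]
nut [ 0.6285 -0.1132  0.008 ]
end [ 0.5566 -0.1088  0.008 ]
172 [468 466 476 468 450 313 457 463 461 464 461 466 468 470 472 475 465 471
 474 468 456 292 460 474 475 466 472 466]
175 [471 472 473 479 468 333 391 464 463 477 469 465 458 473 474 465 466 467
 467 463 452 297 453 462 473 467 464 465]
178 [449 449 441 450 435 326 348 457 455 443 444 449 444 448 445 449 442 457
 449 454 426 279 352 448 446 454 442 461]
181 [458 460 462 461 455 375 287 460 457 443 453 461 464 447 452 466 460 470
 467 463 461 372 289 459 468 470 467 466]
184 [468 470 465 467 458 445 306 464 466 471 475 473 475 471 467 475 475 481
 477 474 476 427 287 469 479 472 472 473]
187 [449 452 442 442 457 443 279 463 468 455 451 451 458 461 465 461 465 465
 461 457 459 453 290 448 454 452 457 452]
190 [422 436 428 426 442 428 281 388 444 454 444 448 450 461 456 455 452 456
 456 459 447 438 320 391 451 442 445 442]
193 [477 467 467 469 471 461 327 303 476 480 481 469 463 470 470 474 469 467
 471 460 475 452 325 308 473 468 466 469]
196 [472 474 470 475 477 469 402 292 469 479 475 481 473 459 445 435 423 427
 428 423 425 409 318 255 360 296 277 255]
190 [1, 2, 1, 4, 0, 46, 47, 51, 48, 51, 54, 48, 47, 49, 46, 0, -1]
230 [6, 1, 2, 3, 52, 49, 49, 49, 47, 50, 50, 51, 50, 36, -1, 2, 0]
340 [2, 47, 49, 51, 50, 50, 51, 48, 50, 49, 39, 3, 5, 1, 3, 0, 2]
[0.6061 0.3764 0.049 ] [0.6086 0.339  0.049 ]
```

View pics/c1.png

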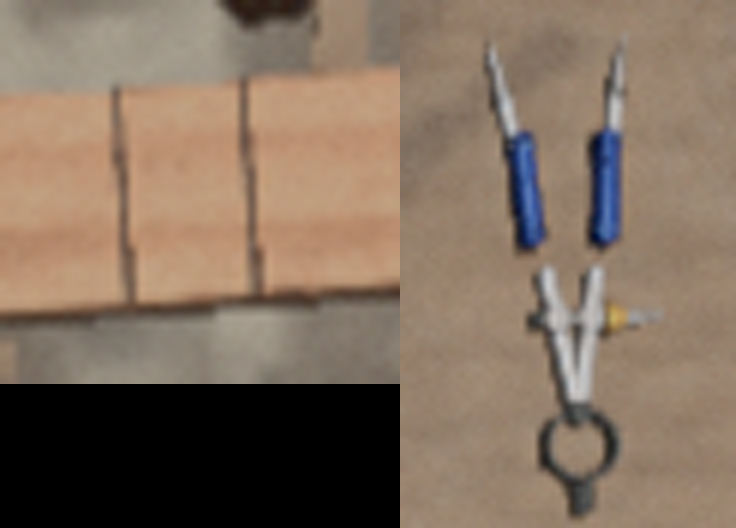

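The crop shows the sleeves almost parallel to world x, so the grip is near (0.685, -0.1065) with yaw about 0. The line gap is roughly 36–37 mm and the lines are yawed a few degrees. Next I'll move above the dividers.

Request:
carry_out --pt "-0.4 -0.25 0 -0.35 0.5" --pt "-0.8 -0.5 0 -0.7 0.5" --pt "-1 -0.635 0 -0.867 0.5" --pt "-1 -0.635 0 -0.867 0.5"

```text
clock: 1.15
position: [0.3704, 0.4064, 0.2539]
ee_rot: [0.003, 1.0, -0.0, 0.001]
ft_force: [-0.2, 0.4, 0.1]
grip_width: 0.75
grasp_force: 0.0
```

Request:
carry_out --pt "-0.35 -0.5 0 0 0.5" --pt "-0.7 -1 0 0 0.5" --pt "-0.7 -1 0 0 0.5"

```text
clock: 1.52
position: [0.4728, 0.2596, 0.2535]
ee_rot: [-0.0, 1.0, 0.0, 0.0]
ft_force: [0.6, 0.3, -0.9]
grip_width: 0.748
grasp_force: 0.0
```

Request:
carry_out --pt "-0.35 -0.5 0 0 0.5" --pt "-0.7 -1 0 0 0.5" --pt "-0.7 -1 0 0 0.5"

```text
clock: 1.9
position: [0.5781, 0.1097, 0.2535]
ee_rot: [-0.0, 1.0, 0.0, 0.0]
ft_force: [-0.0, 0.4, -0.3]
grip_width: 0.752
grasp_force: 0.0
```

Request:
carry_out --pt "-0.35 -0.5 0 0 0.5" --pt "-0.7 -1 0 0 0.5" --pt "-0.7 -1 0 0 0.5"

```text
clock: 2.28
position: [0.6834, -0.04, 0.2532]
ee_rot: [-0.0, 1.0, 0.0, 0.0]
ft_force: [0.5, 0.5, 0.9]
grip_width: 0.752
grasp_force: 0.0
```

Request:
carry_out --pt "0 -0.44 0.4 0 0.5" --pt "0 -0.44 0.8 0 0.5" --pt "0 -0.44 0.9 0 0.5" --pt "0 -0.44 0.9 0 0.5" --pt "0 -0.44 0.9 0 0.5"

```text
clock: 2.9
position: [0.6834, -0.1045, 0.1201]
ee_rot: [-0.001, 1.0, 0.0, 0.001]
ft_force: [0.2, 0.6, 0.2]
grip_width: 0.746
grasp_force: 0.0
```

Run:
```python
from h import *
np.set_printoptions(precision=4,suppress=True)
c=camera("wrist"); save(c,"w1.png"); print(f_of(c),c["cx"],c["cy"], manip.get_obs()["position"])
im=c["img"].astype(int); m=((im[...,2]-im[...,0]>45)&(im[...,2]>80)).astype(np.uint8)
n,l,s,ce=cv2.connectedComponentsWithStats(m)
for i in range(1,n):
  if s[i,4]>40:
    q=np.argwhere(l==i)[:,::-1]
    P=np.array([world(c,*p,z=.014,fish=True)[:2] for p in q[::7]])
    print(s[i],ce[i],world(c,*ce[i],z=0.014,fish=True),P.min(0),P.max(0))
```

```text
309.70691628693146 316.77379444272543 195.10193764684175 [ 0.6836 -0.1046  0.1206]
[ 430    0  121   29 1425] [507.2098   9.3067] [0.5171 0.0542 0.014 ] [ 0.5019 -0.0178] [0.5238 0.1055]
[287 183  11  49 272] [292.3199 211.9191] [ 0.6917 -0.1227  0.014 ] [ 0.6684 -0.1273] [ 0.707  -0.1192]
[332 182  12  48 233] [336.5064 209.7339] [ 0.6898 -0.0883  0.014 ] [ 0.6676 -0.0914] [ 0.7061 -0.0828]
```

View pics/w1.png

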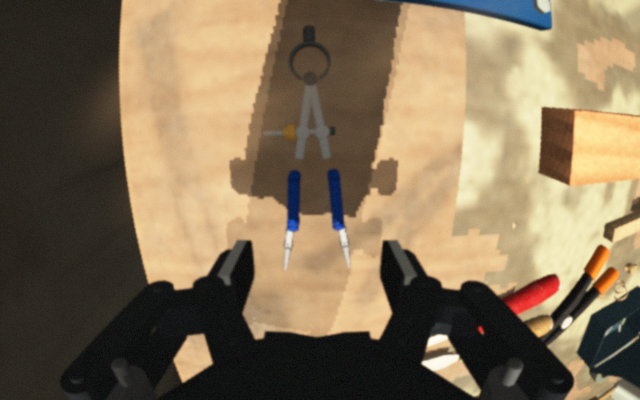

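Run:
```python
from h import *
np.set_printoptions(precision=4,suppress=True)
c=camera("wrist")
for n,u,v in [("stub",309,28),("fulc",311,80),("tR",286,269),("tL",349,269),("sR0",295,171),("sR1",292,231),("sL0",333,170),("sL1",343,230)]: print(n,world(c,u,v,z=.012,fish=True))
```

```text
stub [ 0.5524 -0.1095  0.012 ]
fulc [ 0.5919 -0.108   0.012 ]
tR [ 0.7449 -0.13    0.012 ]
tL [ 0.7449 -0.0763  0.012 ]
sR0 [ 0.66   -0.1203  0.012 ]
sR1 [ 0.7093 -0.1238  0.012 ]
sL0 [ 0.6592 -0.0916  0.012 ]
sL1 [ 0.7084 -0.0827  0.012 ]
```

Request:
carry_out --pt "0 0 0.3 -0.06 0.3" --pt "0 0 0.5 -0.06 0.3" --pt "0 0 0.6 -0.06 0.3" --pt "0 0 0.63 -0.06 0.3" --pt "0 0 0.63 -0.06 0.3" --force 20

```text
clock: 3.62
position: [0.6829, -0.1056, 0.0251]
ee_rot: [-0.016, 1.0, -0.0, 0.001]
ft_force: [-0.4, 0.2, 0.4]
grip_width: 0.65
grasp_force: 0.0
```

Request:
carry_out --pt "0 0 0 0 0.1" --pt "0 0 0 0 0" --pt "0 0 0 0 -0.1" --pt "0 0 0 0 -0.2" --pt "0 0 0 0 -0.25" --pt "0 0 0 0 -0.25" --pt "0 0 0 0 -0.25"

```text
clock: 4.5
position: [0.6836, -0.1058, 0.026]
ee_rot: [-0.016, 1.0, -0.0, 0.002]
ft_force: [-1.1, 0.1, 9.6]
grip_width: 0.374
grasp_force: 9.7
```

Run:
```python
from h import *
c=camera("wrist"); save(c,"w2.png"); print(manip.get_obs())
```

```text
{'clock': 4.55, 'joint_pos': array([-0.11513939,  0.68058413,  0.28810643,  1.49002258, -0.21458601,
        0.99831195,  1.83034843]), 'joint_velocities': array([ 3.65250581e-05,  4.39137579e-05,  1.04904095e-03, -1.23120802e-03,
       -3.38494707e-04,  1.27514091e-04,  3.27963193e-04]), 'tau': array([-5.82646765e-02, -6.97897768e+01,  7.79952765e+00, -2.95318902e+01,
       -4.36522227e-03, -1.76607789e-01,  3.39031324e-02]), 'position': array([ 0.68365025, -0.10580324,  0.02600406]), 'ee_rot': array([-1.57340623e-02,  9.99874480e-01, -1.34734642e-04,  1.85626853e-03]), 'ft_force': array([0.26807215, 0.99515237, 9.56213471]), 'torque': array([ 0.06438284,  0.10281997, -0.02853032]), 'grasp_force': 9.6610888838768, 'grip_width': 0.37571918502333984}
```

View pics/w2.png

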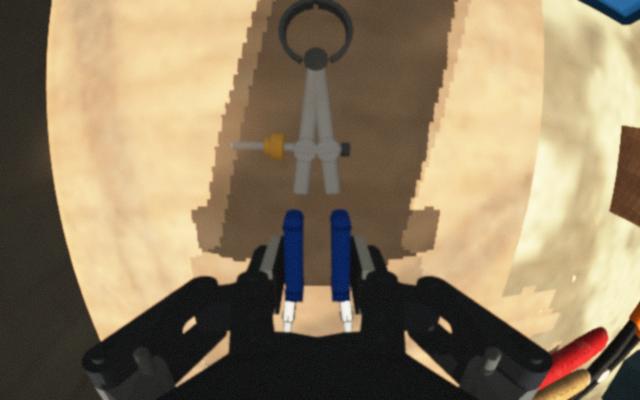

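The dividers are gripped: both sleeves sit between the pads. Grasp force is 9.7 N and the needles start at (289,318) and (348,318), with the tips hidden by the hand. The fingertips touch the bench lightly. Next I'll lift and move toward the plank.

Request:
carry_out --pt "0 0 -0.1 0 -0.25" --pt "0 0 -0.35 0 -0.25" --pt "0 0 -0.65 0 -0.25" --pt "0 0 -1 0 -0.25" --pt "0 0 -1 0 -0.25" --pt "0 0 -1 0 -0.25"

```text
clock: 5.3
position: [0.6818, -0.1054, 0.1737]
ee_rot: [-0.016, 1.0, 0.0, -0.0]
ft_force: [-0.4, 0.2, -1.6]
grip_width: 0.373
grasp_force: 7.0
```

Request:
carry_out --pt "0.05 0.15 0 0 -0.25" --pt "0.2 0.4 0 0 -0.25" --pt "0.35 0.7 0 0 -0.25" --pt "0.5 1 0 0 -0.25" --pt "0.5 1 0 0 -0.25"

```text
clock: 5.92
position: [0.5998, 0.0484, 0.1726]
ee_rot: [-0.02, 1.0, 0.001, -0.002]
ft_force: [0.0, -0.7, -1.1]
grip_width: 0.378
grasp_force: 7.0
```

Request:
carry_out --pt "0.05 0.15 0 0 -0.25" --pt "0.15 0.4 0 0 -0.25" --pt "0.25 0.7 0 0 -0.25" --pt "0.3 1 0 0 -0.25" --pt "0.3 1 0 0 -0.25"

```text
clock: 6.55
position: [0.5505, 0.1953, 0.1727]
ee_rot: [-0.019, 1.0, 0.001, -0.001]
ft_force: [-0.1, 0.1, -0.7]
grip_width: 0.376
grasp_force: 7.0
```

Run:
```python
from h import *
np.set_printoptions(precision=4,suppress=True)
c=camera("wrist"); save(c,"w3.png"); o=manip.get_obs(); print(o["position"],o["ee_rot"],o["grip_width"],o["grasp_force"])
for q in ["line_left","line_right"]:
  for cc in (c,):
    for b in boxes_of(q,cc)[:3]: print(q,b["position"],b["conf"])
```

```text
[0.5514 0.1924 0.1728] [-0.0176  0.9998 -0.0002 -0.0009] 0.3755870250352568 7.000702992081642
line_right [0.604, 0.3742, 0.0514] 0.22
```

View pics/w3.png

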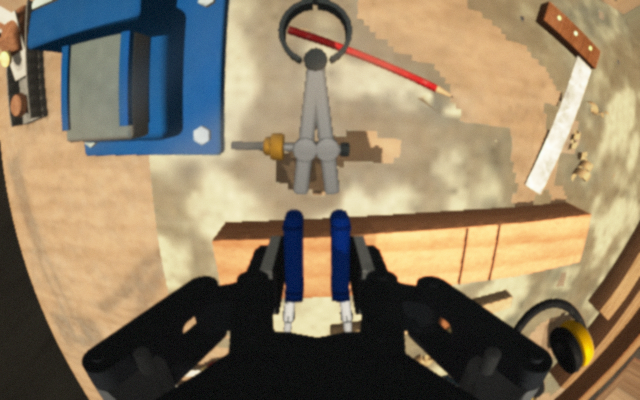

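The dividers are held in the air. Both lines are in view, the right one at about (464,250) and the left one at about (496,250). I'll fit each with sub-pixel precision here and in the top view.

```bash
cat > lines.py <<'E'
from h import *
def fit(c,segs,fish):
    g=c["img"].astype(float).sum(2); out=[]
    for (u0,v0,u1,v1) in segs:
        P=[]
        for v in np.arange(min(v0,v1),max(v0,v1)+1):
            uc=u0+(u1-u0)*(v-v0)/(v1-v0); us=np.arange(int(uc)-5,int(uc)+7)
            r=g[int(v),us]; w=np.clip(np.median(r)-30-r,0,None)
            if w.sum()>40: P.append(world(c,(us*w).sum()/w.sum(),v,z=.049,fish=fish)[:2])
        P=np.array(P)
        k=np.polyfit(P[:,0],P[:,1],1); res=P[:,1]-np.polyval(k,P[:,0]); ok=abs(res)<.002
        k=np.polyfit(P[ok,0],P[ok,1],1)
        out.append(k); print("slope deg %.2f y@.59=%.4f y@.61=%.4f n%d x %.4f..%.4f rms %.4f"%(np.degrees(np.arctan(k[0])),np.polyval(k,.59),np.polyval(k,.61),ok.sum(),P[:,0].min(),P[:,0].max(),res[ok].std()))
    d=(np.polyval(out[0],.6)-np.polyval(out[1],.6))*np.cos(np.arctan(out[0][0])); print("gap mm",d*1e3)
E
python3 - <<'E'
from lines import *
c=camera("wrist"); fit(c,[(499.5,227,491,274),(466.5,230,460,278)],True)
save(c,"w3c.png",(430,195,110,100),6)
c=camera("top"); fit(c,[(239,171,241,197),(255,171,257,195)],False)
E
```

```text
slope deg 5.06 y@.59=0.3759 y@.61=0.3776 n48 x 0.5793..0.6326 rms 0.0002
slope deg 5.75 y@.59=0.3376 y@.61=0.3396 n49 x 0.5820..0.6348 rms 0.0003
gap mm 38.013354300693386
slope deg 5.43 y@.59=0.3751 y@.61=0.3770 n27 x 0.5754..0.6369 rms 0.0002
slope deg 5.35 y@.59=0.3378 y@.61=0.3396 n25 x 0.5803..0.6371 rms 0.0002
gap mm 37.21614574948187
```

View pics/w3c.png

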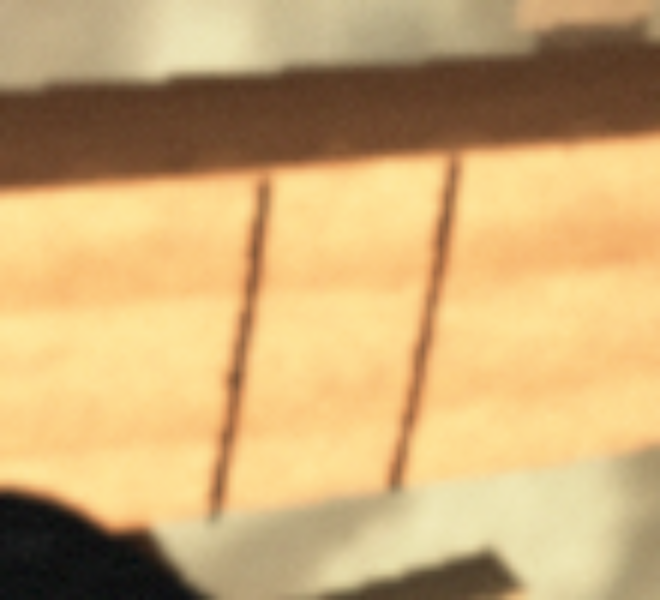

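Request:
carry_out --pt "0.02 0.15 0.05 -0.04 -0.26" --pt "0.05 0.4 0.15 -0.08 -0.26" --pt "0.08 0.7 0.25 -0.113 -0.26" --pt "0.08 0.95 0.3 -0.113 -0.26" --pt "0.08 0.95 0.3 -0.113 -0.26" --pt "0.08 0.95 0.3 -0.113 -0.26" --pt "0.08 0.95 0.3 -0.113 -0.26"

```text
clock: 7.68
position: [0.5368, 0.3314, 0.129]
ee_rot: [-0.044, 0.999, -0.0, 0.0]
ft_force: [0.3, 0.6, -1.2]
grip_width: 0.376
grasp_force: 7.1
```

Run:
```python
from h import *
np.set_printoptions(precision=4,suppress=True)
o=manip.get_obs(); print(o["position"],o["ee_rot"],o["grip_width"],o["grasp_force"])
a=camera("scene");b=camera("wrist"); t=camera("top"); print(f_of(a),-np.array(a["R"]).T@a["t"])
save(a,"s1.png")
o=np.zeros((600,800,3),np.uint8)
o[:,:]=0
o[:270,:384]=cv2.resize(b["img"][200:335,224:416],None,fx=2,fy=2); o[300:600,:400]=cv2.resize(t["img"][150:210,210:290],None,fx=5,fy=5,interpolation=cv2.INTER_CUBIC)
s=a["img"]; o[0:250,400:800]=cv2.resize(s,(400,250)) 
cv2.imwrite("pics/m1.png",o[...,::-1])
```

```text
[0.5368 0.3314 0.129 ] [-0.0445  0.999  -0.0001  0.0002] 0.3763818453497542 7.144509181380272
396.7009544863968 [-0.0703  0.7371  0.4496]
```

View pics/m1.png

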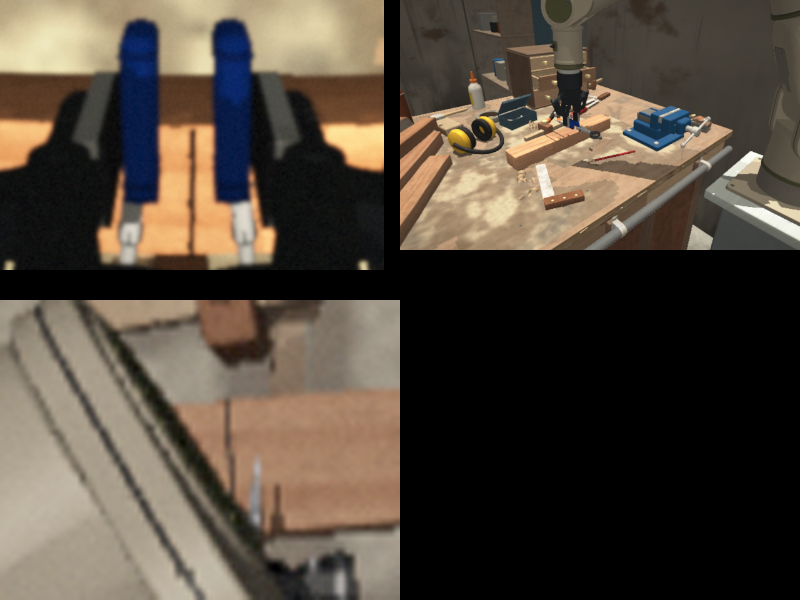

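The right needle tip shows in the top view at about (261.4,182), between the lines as expected. The wrist view shows the legs symmetric about u=317. I'll check the gap and tip position numerically.

```bash
cat > gap.py <<'E'
from h import *
def gap():
    o=manip.get_obs(); p=np.array(o["position"]); q=o["ee_rot"]
    yaw=-2*np.arctan2(q[0],q[1])*1.0
    c=camera("wrist"); im=c["img"].astype(int)
    m=((im[...,2]-im[...,0]>30)&(im[...,2]>45)).astype(np.uint8); m[:,:270]=0; m[:,365:]=0; m[:205]=0;m[305:]=0
    e=np.array([np.cos(yaw),np.sin(yaw)]); l=np.array([-e[1],e[0]])
    R=[]
    for v in range(215,296,4):
        us=np.where(m[v])[0]; a=us[us<317]; b=us[us>=317]
        if len(a)<8 or len(b)<8: continue
        r=[]
        for s in (b,a):
            u0,u1=s.min()-.5,s.max()+.5   # outer edges at top, inner edges (may see side face)
            r.append([world(c,u,v,z=p[2]-.018+.008,fish=True)[:2]-p[:2] for u in (u0,u1)])
        r=np.array(r); R.append([v,(r@e).mean()*1e3,*(r[0]@l*1e3),*(r[1]@l*1e3)])
    R=np.array(R); return c,o,p,yaw,e,l,R
E
python3 - <<'E'
from gap import *
np.set_printoptions(precision=2,suppress=True)
c,o,p,yaw,e,l,R=gap(); print(p*1e3,np.degrees(yaw)); print(R[::2])
t=camera("top"); w=world(t,261.4,182,z=p[2]-.018)[:2]; print("tipR",w,"rel mm",(w-p[:2])@e*1e3,(w-p[:2])@l*1e3)
for u,v in [(224+128/2,200+245/2),(224+243/2,322.5)]:
  w=world(c,u,v,z=p[2]-.018+.002,fish=True)[:2]-p[:2]; print(w@e*1e3,w@l*1e3)
E
```

```text
[536.63 331.83 129.12] 5.127580846746341
[[215.   -24.96   7.39  13.7  -12.86  -6.09]
 [223.   -21.08   6.99  15.2  -13.91  -6.16]
 [231.   -17.12   7.51  15.34 -14.06  -6.23]
 [239.   -13.06   7.11  15.95 -14.69  -6.31]
 [247.    -8.92   7.65  15.65 -14.39  -6.39]
 [255.    -4.66   7.73  15.82 -14.57  -6.48]
 [263.    -0.29   7.81  16.   -14.76  -6.57]
 [271.     4.21   8.38  16.2  -14.47  -6.67]
 [279.     8.85   7.99  15.91 -14.69  -6.77]
 [287.    13.64   8.59  15.62 -14.41  -6.88]
 [295.    18.61   8.71  15.84 -14.64  -7.  ]]
tipR [0.6  0.32] rel mm 64.82720939491091 -20.02262452585636
42.332904331827606 -15.469504332198445
42.38435165896436 16.901208534092238
```

Request:
carry_out --pt "0.01 0.07 0.05 -0.01 -0.26" --pt "0.01 0.131 0.15 -0.01 -0.26" --pt "0.01 0.131 0.25 -0.01 -0.26" --pt "0.01 0.131 0.32 -0.01 -0.26" --pt "0.01 0.131 0.363 -0.01 -0.26" --pt "0.01 0.131 0.363 -0.01 -0.26" --pt "0.01 0.131 0.363 -0.01 -0.26" --pt "0.01 0.131 0.363 -0.01 -0.26"

```text
clock: 8.93
position: [0.5332, 0.3522, 0.0749]
ee_rot: [-0.048, 0.999, 0.0, 0.0]
ft_force: [-0.2, -0.8, -1.3]
grip_width: 0.371
grasp_force: 7.1
```

Run:
```python
from gap import *
np.set_printoptions(precision=2,suppress=True)
c,o,p,yaw,e,l,R=gap(); print(p*1e3,np.degrees(yaw),o["ft_force"],o["grip_width"]); print(R[8:14:2])
t=camera("top");a=camera("scene")
X=np.array([.598,.357,.053]); 
def px(c,X): y=np.array(c["R"])@X+c["t"]; f=f_of(c); return c["cx"]+f*y[0]/y[2],c["cy"]+f*y[1]/y[2]
u,v=map(int,px(a,X)); print("scene",u,v)
o=np.zeros((600,800,3),np.uint8)
K=cv2.INTER_CUBIC
o[:300,:400]=cv2.resize(c["img"][275:350,267:367],None,fx=4,fy=4,interpolation=K)
o[300:600,:400]=cv2.resize(t["img"][160:210,215:281],(400,300),interpolation=K)
o[:400,400:800]=cv2.resize(a["img"][v-25:v+25,u-25:u+25],(400,400),interpolation=K)
cv2.imwrite("pics/m2.png",o[...,::-1])
```

```text
[533.24 352.16  74.93] 5.494012373103274 [-0.16 -0.79 -1.32] 0.3713439913616485
[[247.    -8.87   7.64  15.64 -14.39  -6.4 ]
 [255.    -4.62   7.72  15.81 -14.57  -6.48]
 [263.    -0.24   7.8   16.   -14.77  -6.57]]
scene 248 215
```

View pics/m2.png

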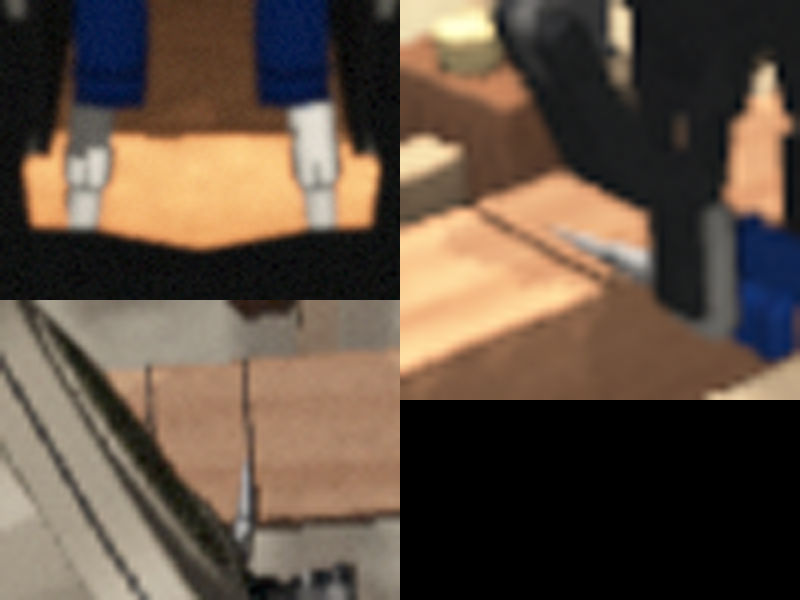

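Top: the right tip at pixel about (256.0,186.7) sits on the right line to within 1 mm. Scene: the left tip at about (242.4,219) stands just above the left line, which runs from (232.4,215.6) to (248,224.8). I'll compute both offsets.

Run:
```python
from h import *
np.set_printoptions(precision=4,suppress=True)
p=manip.get_obs()["position"]; print(p)
a=camera("scene");t=camera("top")
print("line L scene",world(a,232.4,215.6,z=.049),world(a,248,224.75,z=.049))
for z in (.053,.055,.057,.059): print(z,"L",world(a,242.4,219,z=z),"R",world(t,255.9,186.7,z=z))
g=t["img"].astype(int).sum(2); print(g[176:192,250:262]); s=a["img"].astype(int).sum(2); print(s[213:228,230:254])
```

```text
[0.5331 0.3521 0.0747]
line L scene [0.6289 0.3793 0.049 ] [0.572  0.3752 0.049 ]
0.053 L [0.5947 0.3746 0.053 ] R [0.5994 0.3384 0.053 ]
0.055 L [0.5914 0.3764 0.055 ] R [0.5992 0.3381 0.055 ]
0.057 L [0.588  0.3782 0.057 ] R [0.5989 0.3378 0.057 ]
0.059 L [0.5847 0.38   0.059 ] R [0.5987 0.3375 0.059 ]
[[397 404 398 398 381 249 371 402 393 400 392 403]
 [399 399 393 381 368 225 317 370 387 383 382 399]
 [388 400 387 398 373 245 345 390 378 389 389 387]
 [406 399 393 393 390 273 348 398 404 403 402 401]
 [405 404 408 408 399 322 328 412 424 427 410 402]
 [415 407 403 408 399 325 250 402 416 418 416 403]
 [410 428 418 409 402 353 250 405 410 414 426 420]
 [416 418 411 424 412 358 259 399 420 423 428 418]
 [411 419 421 422 419 382 252 404 427 415 421 417]
 [420 414 405 417 417 416 258 411 415 412 417 418]
 [417 418 407 409 413 437 245 403 417 403 415 414]
 [402 414 399 403 406 424 224 390 397 401 404 394]
 [380 388 389 393 393 423 205 365 386 375 376 370]
 [376 377 393 396 398 442 214 357 373 375 376 383]
 [384 401 395 396 400 471 216 335 389 384 381 375]
 [401 400 411 397 394 482 211
[... 838 characters left out ...]
28 532 535 536 538 539 545 545 513 412 331 359 450 468 442 424 439
  440 469 572 609 622 543]
 [587 597 578 548 546 547 546 540 537 529 508 450 350 299 377 446 491 427
  293 279 401 500 574 529]
 [626 628 616 597 592 582 556 518 513 511 507 509 485 437 365 285 373 440
  451 334 287 344 405 401]
 [627 622 614 609 594 579 561 544 528 506 510 519 534 543 518 460 365 281
  368 312 306 331 304 297]
 [621 605 589 577 569 565 569 557 527 543 560 561 593 582 555 555 523 419
  311 248 278 288 266 258]
 [587 574 566 563 566 575 584 588 584 603 611 611 626 618 603 573 511 456
  325 264 256 258 262 254]
 [559 560 564 571 580 592 601 609 615 621 624 629 631 610 550 462 372 337
  281 265 262 264 262 258]]
```

Run:
```python
from h import *
np.set_printoptions(precision=4,suppress=True)
a=camera("scene")
# line-left sub-pixel in scene: darkest per column
s=a["img"].astype(float).sum(2); L=[]
for u in range(233,248):
    vs=np.arange(int(216.5+(u-233)*.56)-2,int(216.5+(u-233)*.56)+4); r=s[vs,u]; w=np.clip(r.max()-80-r,0,None)
    L.append(world(a,u,(vs*w).sum()/w.sum(),z=.049)[:2])
L=np.array(L);k=np.polyfit(L[:,0],L[:,1],1);r=L[:,1]-np.polyval(k,L[:,0]);print("line",k,np.polyval(k,.595),r.round(4))
for u,v in [(242.4,219),(242,218),(242.5,218),(242.5,218.4)]:
    z=np.linspace(.04,.07,301);P=np.array([world(a,u,v,z=q) for q in z]);i=abs(P[:,0]-.5953).argmin();print(u,v,P[i],"off line mm",(P[i,1]-np.polyval(k,P[i,0]))*1e3)
```

```text
line [0.057  0.3433] 0.3772198996949251 [-0.0029  0.0013  0.001   0.001   0.0005  0.0004  0.0003  0.      0.0003
  0.0003 -0.0002 -0.001  -0.0013 -0.0009  0.001 ]
242.4 219 [0.5952 0.3743 0.0527] off line mm -2.9434550706013973
242 218 [0.5953 0.375  0.0553] off line mm -2.2466036300746173
242.5 218 [0.5953 0.3738 0.0549] off line mm -3.4196270638279236
242.5 218.4 [0.5952 0.3739 0.054 ] off line mm -3.3113032354886163
```

Request:
carry_out --pt "0 -0.003 0.006 0 -0.26" --pt "0 -0.006 0.013 0 -0.26" --pt "0 -0.006 0.013 0 -0.26" --pt "0 -0.006 0.013 0 -0.26" --pt "0 -0.006 0.013 0 -0.26"

```text
clock: 9.85
position: [0.5331, 0.3511, 0.0724]
ee_rot: [-0.048, 0.999, 0.0, 0.0]
ft_force: [-0.6, 0.0, -1.3]
grip_width: 0.371
grasp_force: 7.1
```

Run:
```python
from gap import *
np.set_printoptions(precision=2,suppress=True)
c,o,p,yaw,e,l,R=gap(); print(p*1e3,np.degrees(yaw),o["ft_force"],o["grip_width"])
g=c["img"].astype(int)
for v in (322,325,328,330):
    # needle: blue channel high against orange wood
    b=g[v,:,2].astype(float); r=[]
    for lo,hi in ((338,357),(279,297)):
        w=np.clip(b[lo:hi]-np.median(b[300:330][:])-25 if 0 else b[lo:hi]-g[v,305:330,2].mean()-15,0,None)
        r.append((np.arange(lo,hi)*w).sum()/w.sum())
    W=[world(c,u,v,z=p[2]-.018+.002,fish=True)[:2]-p[:2] for u in r]
    x=(W[0]+W[1])@e/2*1e3; yl,yr=[w@l*1e3 for w in W]; d=x+1+95
    print(v,np.array(r),"x",x,"yl",yl,"yr",yr,"gap",(yl-yr)*160/d,"mid",(yl+yr)/2)
t=camera("top"); a=camera("scene")
print(t["img"].astype(int).sum(2)[180:198,252:260])
print(np.array([[world(t,u,v)[2]*1e3 for u in range(252,260)] for v in range(184,198,2)]))
T=t["depth"]; print("scene z",np.array([[world(a,u,v)[2]*1e3 for u in range(240,254,2)] for v in range(216,224)]))
K=cv2.INTER_CUBIC;o=np.zeros((400,800,3),np.uint8)
o[:,:400]=cv2.resize(t["img"][165:205,230:270],(400,400),interpolation=K);o[:,400:]=cv2.resize(a["img"][200:240,225:265],(400,400),interpolation=K)
cv2.imwrite("pics/m3.png",o[...,::-1])
```

```text
[533.05 351.14  72.44] 5.498710373424258 [-0.65  0.04 -1.32] 0.3712639961317045
322 [347.34 290.  ] x 41.986552110224345 yl 17.930196044029632 yr -14.312504883135148 gap 37.386484910685084 mid 1.808845580447242
325 [346.79 287.94] x 44.28890437299207 yl 17.736110676168593 yr -15.594924191542505 gap 38.01416514491262 mid 1.070593242313044
328 [347.   287.62] x 46.62315131724123 yl 17.97328765254409 yr -15.89446102330851 gap 37.99411062011327 mid 1.0394133146177902
330 [346.9  287.24] x 48.20078188019324 yl 17.998344727058335 yr -16.19492983872641 gap 37.939627366729425 mid 0.9017074441659627
[[404 410 401 315 327 401 412 418]
 [408 407 398 318 267 393 417 419]
 [405 415 406 353 258 397 406 423]
 [418 416 414 366 252 412 416 419]
 [411 417 422 380 255 409 419 408]
 [419 413 418 399 274 404 419 413]
 [405 410 409 402 331 403 409 409]
 [404 410 397 392 356 357 393 395]
 [383 386 375 354 373 246 373 369]
 [387 394 377 341 377 238 365 374]
 [401 398 385 338 354 245 372 383]
 [403 407 395 380 393 262 379 396]
 [410 403 404 408 400 241 400 403]
 [408 401 421 437 379 254 404 405]
 [406 398 42
[... 155 characters left out ...]
48.7  49.63 47.74 49.4 ]
 [46.53 49.75 47.12 46.73 56.89 50.65 49.56 51.77]
 [46.77 47.1  47.31 48.63 57.08 50.43 50.31 48.75]
 [49.07 46.86 52.13 48.2  56.81 47.62 49.35 48.27]
 [48.2  48.92 48.21 55.38 56.81 47.49 51.39 45.87]
 [51.04 50.47 46.75 55.96 58.42 50.   50.23 47.  ]
 [46.4  47.34 46.87 58.74 59.14 51.38 48.92 48.24]]
scene z [[47.55 47.87 47.9  47.31 47.46 47.88 97.35]
 [48.2  46.17 48.17 49.09 48.37 48.46 47.72]
 [47.78 47.33 48.26 46.82 48.24 46.23 46.9 ]
 [47.12 46.4  55.18 47.58 46.93 48.05 47.29]
 [49.26 48.47 53.39 56.99 56.94 46.96 47.99]
 [47.25 48.75 47.04 54.05 55.87 57.44 56.9 ]
 [46.17 47.03 47.38 47.16 53.68 56.34 57.84]
 [48.06 47.42 47.71 48.46 46.54 52.99 55.84]]
```

View pics/m3.png

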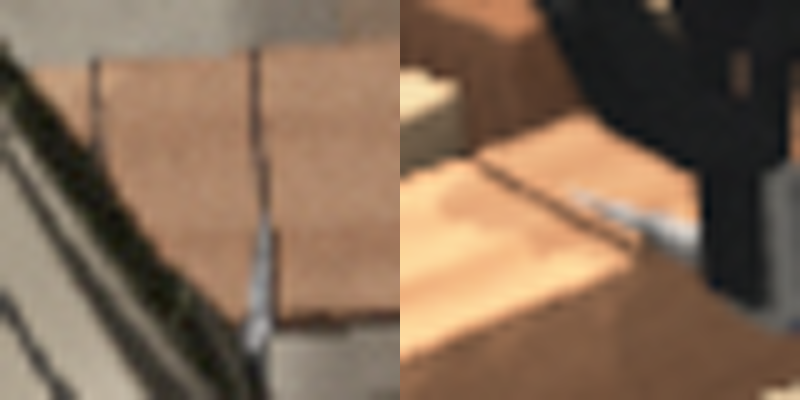

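The right tip sits on the right line at about (256,185.5) in the top image. Allowing for parallax it is under 1 mm to the right of the line. Depth puts the needles about 6 mm above the wood. I'll close the gap by about 0.7 mm and lower 1 mm.

Request:
carry_out --pt "0 0 0.006 0 -0.27" --pt "0 0 0.006 0 -0.27" --pt "0 0 0.006 0 -0.27" --pt "0 0 0.006 0 -0.27" --pt "0 0 0.006 0 -0.27" --pt "0 0 0.006 0 -0.27"

```text
clock: 10.75
position: [0.533, 0.3511, 0.0715]
ee_rot: [-0.048, 0.999, 0.0, 0.0]
ft_force: [0.5, -1.1, -1.7]
grip_width: 0.364
grasp_force: 7.3
```

Run:
```python
from gap import *
np.set_printoptions(precision=2,suppress=True)
c,o,p,yaw,e,l,R=gap(); print(p*1e3,np.degrees(yaw),o["ft_force"],o["grip_width"],o["grasp_force"],o["clock"])
g=c["img"].astype(int)
for v in (325,328,330):
    b=g[v,:,2].astype(float); r=[]
    for lo,hi in ((338,357),(279,297)):
        w=np.clip(b[lo:hi]-g[v,305:330,2].mean()-15,0,None); r.append((np.arange(lo,hi)*w).sum()/w.sum())
    W=[world(c,u,v,z=p[2]-.016,fish=True)[:2]-p[:2] for u in r]
    x=(W[0]+W[1])@e/2*1e3; yl,yr=[w@l*1e3 for w in W]; print("gap",(yl-yr)*160/(x+96))
t=camera("top"); print(t["img"].astype(int).sum(2)[182:194,252:260])
```

```text
[533.03 351.14  71.54] 5.503603320178695 [ 0.49 -1.15 -1.69] 0.36407338631157343 7.282323315739632 10.75
gap 37.39573440062908
gap 37.292905093693506
gap 37.1296677256265
[[408 413 415 354 255 405 405 422]
 [421 408 414 364 266 412 417 418]
 [421 420 420 380 252 413 415 410]
 [413 410 410 393 247 419 418 413]
 [409 403 411 406 273 397 415 411]
 [403 395 401 380 296 402 394 403]
 [393 395 389 342 281 372 374 377]
 [382 391 380 363 316 374 380 385]
 [399 403 389 370 362 343 379 379]
 [398 407 402 394 380 264 386 389]
 [399 410 408 436 393 244 396 408]
 [406 404 420 466 397 271 400 409]]
```

```bash
python3 -c "
from h import *
print(ticket.hand_in())"
```

```text
the job is handed in; nothing more can be done
None
```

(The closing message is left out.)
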